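# Pack the sine bar into the standards case and shut the lid

### The arm

A 7-joint arm with a two-finger parallel gripper is mounted at the origin on the work surface; the furniture and walls round the work are solid. World frame = base frame: x ahead of the robot, y to its left, z up, the work surface at z = 0. Lengths are in m, angles in degrees, forces in N, time in s.
With the tool pointing down it reaches from about 0.425 to 0.875 m from the base axis. Payload 4.7 kg.
Tool frame: the origin (TCP) lies midway between the tips of the shut fingers; the grasp point (between the pads) lies 19 mm behind it; z points along the fingers, y is the line along which they close (so a half turn about z gives the same grasp; the last joint's range is limited). The gripper opens to 87 mm and grips with 3 to 60 N. Pads are 19 mm wide; open, the fingers measure 117 mm over their backs; the gripper's body (75 mm by 190 mm) begins 51 mm behind the grasp point.
Start: joints at [-75.396, 18.392, -4.016, 83.108, 1.295, 78.541, -3.26], TCP at [0.155, 0.631, 0.223] pointing down, gripper open.
Joint ranges: [-163.93, 163.93], [-17.29, 119.83], [-79.2, 71.16], [3.27, 140.29], [-89.18, 269.18], [5.43, 117.66], [-154.24, 154.24]. Speed limits (degrees/s): [147.25, 147.25, 180, 180, 180, 180, 180].

### API

Orientations are given as [roll, pitch, yaw] about the fixed x, y, z axes, in that order (R = Rz(yaw) Ry(pitch) Rx(roll)).
In Python, from cell import env gives the robot as it stands.
- The arm moves only by the tool step_arm, never from a script. Its argument "moves" is a list of rows, each an object with "dp": the shift along the tool's x, y, z in mm, a list of three; "dr": the turn, a rotation vector about the tool's x, y, z in rad, a list of three; "fingers": the closure, from 0 (fully open) to 1 (shut). In form: [{"dp": [dx, dy, dz], "dr": [ax, ay, az], "fingers": fingers}, ...]. A call has exactly 5 rows; each row shifts and turns the commanded pose from where the row before left it, along the tool's axes as they then stand; what a row does not reach is not made up. A row lasts 1/8 s, in which the tool goes at most 62.5 mm and 10.7 degrees, less where a joint would pass 70% of its speed; a pose out of reach is approached as far as the arm can. A call with a gripper value outside its range is refused whole. The fingers move at their own pace and stop on an object; "squeeze" is the grip in N (left out, the last holds). Time passes only in rows, so rows that do not move let the fingers close, or fill a call up. It gives the time, the measured TCP pose, the force, the opening and the grip force at its end, in the units of the state.
- env.get_obs(): the state, without advancing time (a new reading comes with each control period).
- env.read_camera(name): name is "side" or "top"; returns the picture (480x640x3 uint8, red, green, blue); there is no depth.
- env.camera_model(name): a dict with "fx", "fy", "cx", "cy" (pixels), "R" (3x3) and "t" (3): a world point X has camera coordinates R X + t. Camera axes: x right, y down, z forward; pixel columns grow to the right and rows downward; lengths in m; the calibration is good to about 2 mm. A picture is of the moment at which its call begins. camera_model takes no time and is no camera call.
- env.sign_off(): hands the job in; it is judged then, once.
The state is a dict: "time_s": time; "qpos": joint angles; "joint_velocities": joint speeds; "effort": joint torques, N m; "tool_pos": TCP position; "tool_rot": TCP orientation; "force": force on the tool from outside, world axes, zero at the start; "wrist_torque": the same for the moment, N m; "grip_width": finger opening in m; "grasp_force": force on a finger pad.
Only numpy, scipy, OpenCV 4.12 (cv2) and the standard library are available. Lean on these libraries where they do the work, as an engineer would, in place of code of your own. Each camera call takes 0.05 s, during which the arm holds its last target. There are 200 camera calls.

### The job

The steel sine bar on the bench has been used and goes back into the open standards case: set it gently, not dropped, into the long empty cut-out of the foam so that it stands on its rollers right at the bottom, and let go of it. Then shut the case's lid fully over it. Leave the pieces already packed in the case and the things on the bench where they are.

Things in the scene. Friction and masses are not known exactly. Their poses are not given: they have to be found in the camera images.
- sine_bar: Loose steel sine bar, 0.6 kg, standing on its two rollers on the bench: 130 mm long (its x) x 30 wide (y) x 38 high (z); origin at the middle of its underside. Its flat-sided body, 30 wide, runs from 16 to 38 above the origin: hold it there across its width, near the middle. Rollers (20 diameter, 30 long) below it at x = +50 and -50. Either end may lead into the case.
- standards_case: Grey case fixed to the bench, 231 (x) x 300 (y) mm, 101 high when shut; origin at the middle of its underside, x from the front edge (-111) to the hinge side (+112), y along the hinge, z up. Walls 4 thick, rim at z = 75. A dark foam tray fills it up to z = 74. Packed things on its +y side reach z = 85, gauge blocks fixed in the foam on its -y side z = 87.
- nest (a point): Middle of the floor of the sine bar's empty, blue-floored cut-out in the foam; axes as the case's (x to the hinge, y along it, z up). It lies at x = +29, y = -15, z = 53.5 mm in the case. The cut-out is 138 (x) x 36 (y) and 20.5 deep: the bar goes in on its rollers, its length along x, and its top then stands 38 above the nest.
- finger_recess (a point): Middle of the floor of the shallow blue recess that crosses the cut-out to make room for fingers beside the bar: 74 (x) x 100 (y) mm, its floor 6.5 mm above the nest and 14 mm below the foam's top, its middle 3 mm before the nest in x. Axes as the case's. All round it the foam is solid.
- hinge (a point): Middle of the lid's hinge line, at x = +112.5, z = 75.5 mm in the case; the line runs along the case's y. Axes as the case's.
- standards_case_lid (a joint): Lid angle, rad: 0 shut, positive open. A stay stops it at 1.08 (62 degrees) and it starts nearly there, so it leans over the back of the case: an upright gripper at the nest hits it; one leaning 35 to 40 degrees towards the case's front (-x) clears it. Its stiff hinge (0.5 N m) holds it wherever it is left; push the outer face near the free edge to close it.
- lid_edge (a point): Middle of the lid's free edge, on its outer face (top when shut). The lid is a shell 300 wide (y), 25 thick, its outer face 220 mm long from here to the hinge side and parallel to the lid's plane, 25 mm outside the hinge line. Shut, this point is at x = -111, z = 100.6 in the case and the inner ceiling at z = 96.5. Two small black catches hang from the edge 90 either side of here.
- hygrometer: White thermo-hygrometer, 70 x 56 x 19, lying face up in its cut-out at the front +y side of the case; bystander.
- loupe: Black ring-shaped loupe, 42 wide, 66 long, 24 high, lying in its cut-out at the back +y side of the case; bystander.
- marker_black: White marker with black cap, 130 long, 15 thick, lying on the bench between the sine bar and the case; origin at its middle; bystander.
- swab_tub: White tub of swabs, 64 diameter, 134 high with the swabs, on the bench to the right of the robot; origin under its middle; bystander.
- cot_jar: White jar with blue lid, 60 diameter, 70 high, on the bench beyond the sine bar; origin under its middle; bystander.

How it is judged:
By the outcome, as a careful person would: the job done as asked, in the order asked, and still so for the second after the job is handed in, with the robot touching nothing.
It also fails if it takes over 54 s, if anything falls off the work surface, if the arm or the gripper's body presses on something with over 40 N, if the wrist force passes 120 N, or if a joint passes its speed limit or range.

## Working session

There is one attempt and no reset: what is moved stays moved. The work goes in short steps, Python scripts to look and compute and a tool call to move; the robot and the scene stay as the last step left them, time stands still between calls to the robot, and variables do not carry over. Pictures are saved under pics/ and viewed, at most 10 in all, crops included, and the job is handed in when it is done.

Besides the shell and the picture viewer there is one more tool, called after "Emit:" by a JSON object that holds its "api" and its "payload". step_arm: Moves the arm, as the interface text tells. Its arguments: {"type":"object","properties":{"moves":{"type":"array","items":{"type":"object","properties":{"dp":{"type":"array","items":{"type":"number"}},"dr":{"type":"array","items":{"type":"number"}},"fingers":{"type":"number"}}}},"squeeze":{"type":"number"}},"required":["moves"]}

```bash
ls; mkdir -p pics; python3 - <<'E'
from cell import env
import cv2
for n in("side","top"):
    im=env.read_camera(n); cv2.imwrite(f"pics/{n}0.png",im[:,:,::-1])
    print(n,env.camera_model(n))
o=env.get_obs();print({k:o[k] for k in("time_s","tool_pos","tool_rot","force","grip_width")})
E
```

```text
pics
side {'fx': 559.5664312300283, 'fy': 559.5664312300283, 'cx': 312.98619887880596, 'cy': 244.18504091622268, 'R': array([[-0.81712644, -0.57644905,  0.00329922],
       [-0.48862439,  0.68957411, -0.53454069],
       [ 0.30586041, -0.43839941, -0.8451363 ]]), 't': array([0.32425035, 0.35430135, 1.34018237])}
top {'fx': 546.0897821729053, 'fy': 546.0897821729053, 'cx': 315.5525890598061, 'cy': 236.35506876639366, 'R': array([[-1.82197358e-02, -9.99833948e-01,  3.43166691e-04],
       [-9.79925798e-01,  1.77888013e-02, -1.98567343e-01],
       [ 1.98528266e-01, -3.95412243e-03, -9.80087186e-01]]), 't': array([-0.0725984 ,  0.49282942,  1.09529795])}
{'time_s': 0.1, 'tool_pos': array([0.15494779, 0.63074084, 0.22156242]), 'tool_rot': array([-1.79900215e+02,  6.13538331e-03,  1.66204351e+02]), 'force': array([0.0267756 , 0.58479104, 0.28735604]), 'grip_width': 0.08722708041069809}
```

View pics/side0.png

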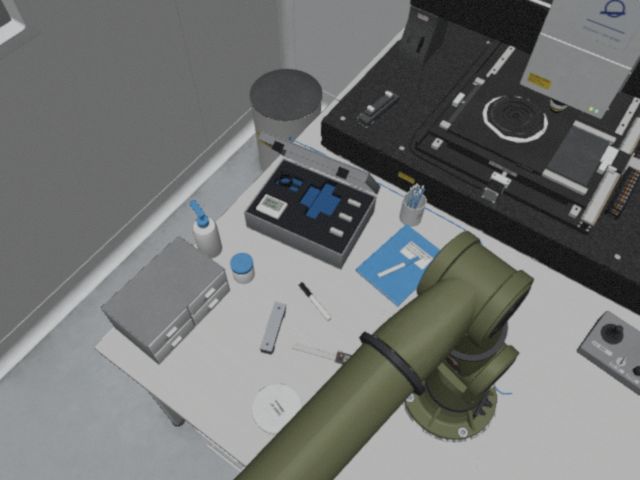

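View pics/top0.png

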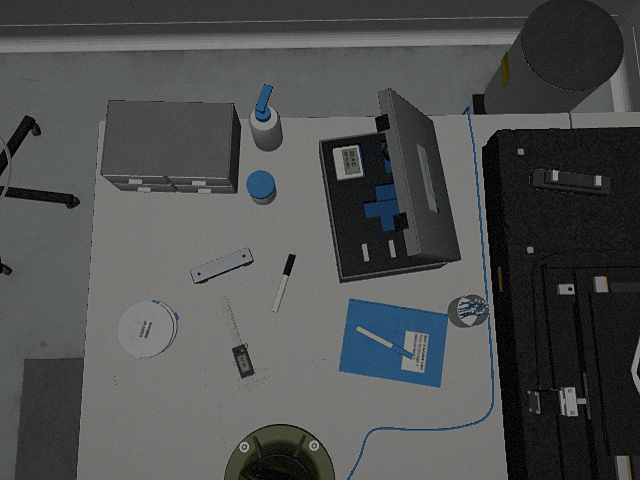

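The top view shows the bar at about (222,265), the marker at (284,283), the jar at (261,187) and the case at roughly (320–460, 90–280), hinge on the right. In the side view the bar is at (273,327) and the blue cut-out at (320,200). Next, enlarged crops.

```bash
python3 - <<'E'
import cv2,numpy as np
s=cv2.imread("pics/side0.png");t=cv2.imread("pics/top0.png")
def crop(im,x,y,w,h,k):
    c=cv2.resize(im[y:y+h,x:x+w],None,fx=k,fy=k,interpolation=cv2.INTER_CUBIC)
    c=cv2.convertScaleAbs(c,alpha=1.6,beta=10)
    for i in range(0,w,10): cv2.line(c,(i*k,0),(i*k,12 if (x+i)%50==0 else 5),(0,255,255),1)
    for i in range(0,h,10): cv2.line(c,(0,i*k),(12 if (y+i)%50==0 else 5,i*k),(0,255,255),1)
    return c
a=np.zeros((600,800,3),np.uint8)
c=crop(t,310,80,160,210,2);  # placeholder
cv2.imwrite("pics/caseA.png",np.hstack([crop(t,310,120,100,150,4),crop(t,180,240,100,150,4)[:, :400]]))
b=crop(s,240,130,150,140,4);d=crop(s,240,290,50,70,4)
cv2.imwrite("pics/caseB.png",np.hstack([b,cv2.copyMakeBorder(d,0,280,0,0,cv2.BORDER_CONSTANT)]))
E
```

```text
(no output)
```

View pics/caseA.png

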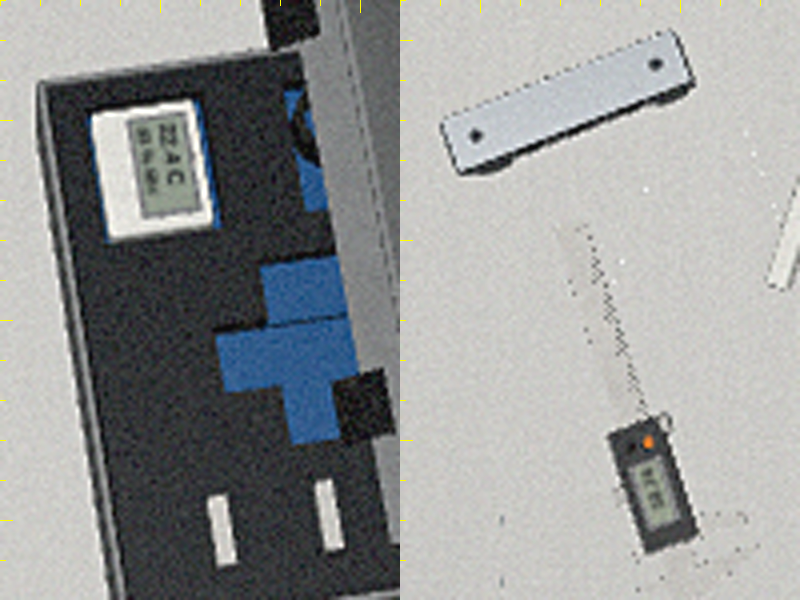

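View pics/caseB.png

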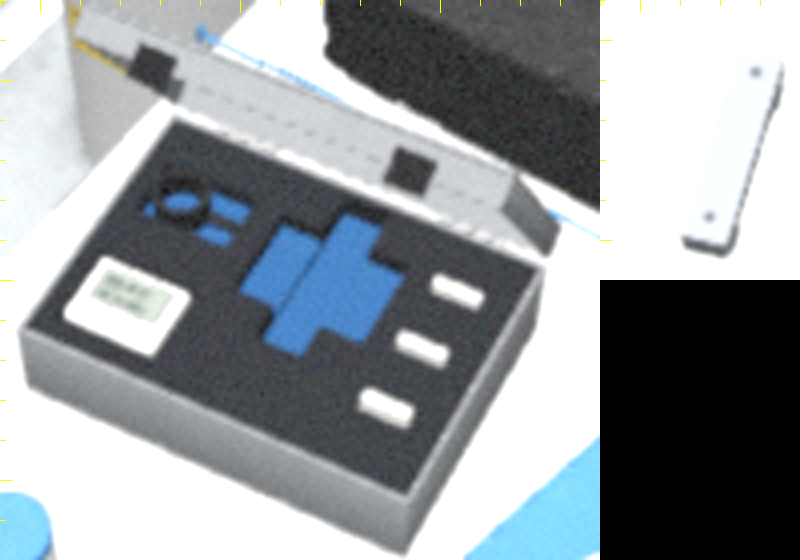

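The crops show the rim corners, the blue T-shaped cut-outs, and the bar's corners and holes clearly. I'll fit the poses from those.

```bash
cat > h.py <<'E'
from cell import env
import numpy as np
from scipy.optimize import least_squares
from scipy.spatial.transform import Rotation as Ro
C={n:env.camera_model(n) for n in("side","top")}
def proj(n,X):
    c=C[n];p=np.asarray(X)@np.array(c["R"]).T+c["t"]
    return np.c_[c["fx"]*p[:,0]/p[:,2]+c["cx"],c["fy"]*p[:,1]/p[:,2]+c["cy"]]
def W(q,P): # q=x,y,yaw ; local->world
    P=np.asarray(P,float);c,s=np.cos(q[2]),np.sin(q[2])
    return np.c_[q[0]+c*P[:,0]-s*P[:,1],q[1]+s*P[:,0]+c*P[:,1],P[:,2]]
def fit(obs,q0):
    f=lambda q:np.concatenate([(proj(n,W(q,np.array(P)/1e3))-px).ravel() for n,P,px in obs])
    r=least_squares(f,q0,loss="soft_l1");return r.x,f(r.x).reshape(-1,2)
E
python3 - <<'E'
from h import *
S=[("side",[[-111,150,75],[-111,-150,75],[111,-150,75]],[[245.5,212.5],[341.2,254.3],[375.5,197]]),
("side",[[-40,3,74],[-40,-33,74]],[[306,215],[315.5,218.7]])]
T=[("top",[[-111,150,75],[-40,3,74],[-40,-33,74]],[[319.2,141.2],[364,203.8],[366.3,218]])]
for o in (S+T,S,T):
  q,r=fit(o,[.7,-.15,0]);print("case",q[:2],np.degrees(q[2]),r.round(1).tolist())
bt=[("top",[[-65,15,38],[65,15,38],[65,-15,38],[-65,-15,38]],[[190,270.5],[248,248],[253,260],[195,283]])]
bs=[("side",[[65,-15,38],[65,15,38],[-65,15,38],[-65,-15,38]],[[285.5,305.5],[276.7,304],[261.2,350],[270.5,350.7]])]
for o in (bt+bs,bt,bs):
  q,r=fit(o,[.45,.15,-1.2]);print("bar",q[:2],np.degrees(q[2]),r.round(1).tolist())
def tri(a,b):
  return least_squares(lambda X:np.r_[(proj("top",[X])-a).ravel(),(proj("side",[X])-b).ravel()],[.5,0,.05]).x.round(3)
print("jar top",tri([261,184],[242,262]),"cap end",tri([291,255],[302,285]),"other",tri([275,311],[328,318]))
E
```

```text
case [ 0.55785132 -0.22228176] -82.68425495494708 [[-1.2, -0.6], [1.6, 1.7], [2.5, -1.2], [-2.0, -1.0], [0.2, 0.4], [0.1, -0.1], [-0.5, -1.0], [0.0, 1.5]]
case [ 0.55765353 -0.22139062] -82.83552063647102 [[-1.4, -0.5], [1.3, 2.0], [2.4, -0.8], [-2.2, -0.8], [-0.0, 0.6]]
case [ 0.55829953 -0.22273234] -82.4370195930816 [[0.0, -0.1], [-0.3, -1.1], [0.3, 1.4]]
bar [0.43465789 0.1170244 ] -69.26888774075344 [[-0.4, 0.0], [-0.1, -0.2], [-0.2, 0.9], [-0.7, 0.8], [0.9, -1.3], [-1.6, -2.5], [-1.4, -1.9], [1.2, 0.4]]
bar [0.4354692  0.11629205] -69.03143756697386 [[-0.1, -0.3], [0.1, -0.7], [0.2, 0.4], [-0.3, 0.5]]
bar [0.43178676 0.11986899] -69.62832494063312 [[1.3, 0.1], [-1.2, -1.1], [-1.3, -0.4], [1.2, 1.9]]
jar top [0.602 0.031 0.067] cap end [ 0.457 -0.029  0.007] other [0.342 0.008 0.005]
```

```bash
cat >> h.py <<'E'
import cv2
from scipy.optimize import minimize
def rect(cx,cy,lx,ly,z): return [[cx+a*lx/2,cy+b*ly/2,z] for a,b in((-1,-1),(1,-1),(1,1),(-1,1))]
def mask(n,q,K=6):
    def poly(P):
        m=np.zeros((480*K,640*K),np.uint8)
        p=(proj(n,W(q,np.array(P)/1e3))+.5)*K
        cv2.fillPoly(m,[np.round(p*16).astype(np.int32)],1,shift=4);return m
    o=poly(rect(29,-15,138,36,74))|poly(rect(26,-15,74,100,74))
    nf=poly(rect(29,-15,138,36,53.5))&poly(rect(29,-15,138,36,60))
    m=(nf|poly(rect(26,-15,74,100,60)))&o
    return cv2.resize(m*255,(640,480),interpolation=cv2.INTER_AREA)/255.
def bluefit(ims,q0,wins):
    def f(q):
        e=0
        for n,im in ims.items():
            x,y,w,h=wins[n];g=im.astype(float);B=np.clip((g[...,2]-g[...,0])/60,0,1)
            e+=((mask(n,q)-B)[y:y+h,x:x+w]**2).sum()
        return e
    r=minimize(f,q0,method="Nelder-Mead",options=dict(initial_simplex=[q0,q0+np.r_[.004,0,0],q0+np.r_[0,.004,0],q0+np.r_[0,0,.03]],xatol=1e-4,fatol=.05,maxiter=90))
    return r.x,r.fun
E
python3 - <<'E'
from h import *
ims={n:cv2.imread(f"pics/{n}0.png")[:,:,::-1] for n in("side","top")}
q0=np.array([.5577,-.2222,np.radians(-82.6)])
ws={"side":(299,182,46,40),"top":(360,190,30,43)}
b=ims["side"][200,320];print(b)
for k in(("side",),("top",),("side","top")):
    q,e=bluefit({n:ims[n] for n in k},q0,ws);print(k,q[:2].round(4),np.degrees(q[2]).round(2),round(e,1),"nest",W(q,[[.029,-.015,.0535]])[0].round(4))
E
```

```text
[ 41  81 122]
('side',) [ 0.5615 -0.2218] -81.76 41.0 nest [ 0.5508 -0.2526  0.0535]
('top',) [ 0.5617 -0.2214] -82.76 10.0 nest [ 0.5504 -0.2521  0.0535]
('side', 'top') [ 0.5617 -0.2216] -82.4 54.3 nest [ 0.5507 -0.2523  0.0535]
```

```bash
cat >> h.py <<'E'
D=np.radians
BAR=np.array([.4347,.1170,0]);BY=D(-69.15)
Q=np.array([.5617,-.2216,D(-82.4)]);NEST=W(Q,[[.029,-.015,.0535]])[0]
def RT(yaw,lean):
    d=np.array([np.cos(yaw),np.sin(yaw),0]);y=np.array([-d[1],d[0],0])
    z=np.cos(D(lean))*np.array([0,0,-1])+np.sin(D(lean))*d
    return np.c_[np.cross(y,z),y,z]
def cur():
    o=env.get_obs();return np.array(o["tool_pos"]),Ro.from_euler("xyz",o["tool_rot"],degrees=True).as_matrix()
def plan(p1,R1,n,start=None,rnd=1):
    p,R=start or cur(); p0=p
    for i in range(n):
        k=n-i
        dp=np.round(R.T@(p1-p)*1e3/k,rnd); dr=np.round(Ro.from_matrix(R.T@R1).as_rotvec()/k,3)
        print(f'{{"dp":{dp.tolist()},"dr":{dr.tolist()}}}')
        p=p+R@dp/1e3; R=R@Ro.from_rotvec(dr).as_matrix()
    print("end",p.round(4),"err mm",((p-p1)*1e3).round(1));return p,R
E
python3 - <<'E'
from h import *
R1=RT(BY,37);G=BAR+[0,0,.031]
plan(G+R1[:,2]*(.019-.11),R1,15,rnd=0)
E
```

```text
{"dp":[-24.0, -26.0, 8.0],"dr":[0.021, -0.04, 0.062]}
{"dp":[-25.0, -24.0, 9.0],"dr":[0.021, -0.04, 0.062]}
{"dp":[-26.0, -22.0, 11.0],"dr":[0.021, -0.039, 0.062]}
{"dp":[-27.0, -20.0, 12.0],"dr":[0.021, -0.039, 0.062]}
{"dp":[-28.0, -18.0, 14.0],"dr":[0.021, -0.04, 0.062]}
{"dp":[-29.0, -16.0, 16.0],"dr":[0.021, -0.039, 0.062]}
{"dp":[-29.0, -14.0, 17.0],"dr":[0.021, -0.039, 0.062]}
{"dp":[-29.0, -12.0, 18.0],"dr":[0.02, -0.04, 0.062]}
{"dp":[-29.0, -10.0, 20.0],"dr":[0.021, -0.039, 0.062]}
{"dp":[-29.0, -8.0, 21.0],"dr":[0.02, -0.04, 0.062]}
{"dp":[-28.0, -6.0, 22.0],"dr":[0.021, -0.039, 0.062]}
{"dp":[-28.0, -3.0, 23.0],"dr":[0.02, -0.039, 0.063]}
{"dp":[-27.0, -1.0, 25.0],"dr":[0.021, -0.04, 0.062]}
{"dp":[-25.0, 1.0, 26.0],"dr":[0.02, -0.039, 0.063]}
{"dp":[-25.0, 3.0, 26.0],"dr":[0.021, -0.04, 0.062]}
end [0.4152 0.1679 0.104 ] err mm [-0.  -0.3  0.3]
```

Emit:
{"api": "step_arm", "payload": {"moves": [{"dp":[-24,-26,8],"dr":[0.021,-0.04,0.062],"fingers":0},{"dp":[-25,-24,9],"dr":[0.021,-0.04,0.062],"fingers":0},{"dp":[-26,-22,11],"dr":[0.021,-0.039,0.062],"fingers":0},{"dp":[-27,-20,12],"dr":[0.021,-0.039,0.062],"fingers":0},{"dp":[-28,-18,14],"dr":[0.021,-0.04,0.062],"fingers":0}]}}

```text
time_s: 0.72
tool_pos: [0.2413, 0.4771, 0.183]
tool_rot: [-175.7, 12.2, 148.7]
force: [-0.6, 0.1, -0.0]
grip_width: 0.087
grasp_force: 0.0
```

Emit:
{"api": "step_arm", "payload": {"moves": [{"dp":[-29,-16,16],"dr":[0.021,-0.039,0.062],"fingers":0},{"dp":[-29,-14,17],"dr":[0.021,-0.039,0.062],"fingers":0},{"dp":[-29,-12,18],"dr":[0.02,-0.04,0.062],"fingers":0},{"dp":[-29,-10,20],"dr":[0.021,-0.039,0.062],"fingers":0},{"dp":[-29,-8,21],"dr":[0.02,-0.04,0.062],"fingers":0}]}}

```text
time_s: 1.35
tool_pos: [0.3291, 0.3221, 0.1431]
tool_rot: [-175.5, 24.9, 131.0]
force: [-0.0, -0.1, 0.2]
grip_width: 0.0868
grasp_force: 0.0
```

Emit:
{"api": "step_arm", "payload": {"moves": [{"dp":[-28,-6,22],"dr":[0.021,-0.039,0.062],"fingers":0},{"dp":[-28,-3,23],"dr":[0.02,-0.039,0.063],"fingers":0},{"dp":[-27,-1,25],"dr":[0.021,-0.04,0.062],"fingers":0},{"dp":[-25,1,26],"dr":[0.02,-0.039,0.063],"fingers":0},{"dp":[-25,3,26],"dr":[0.021,-0.04,0.062],"fingers":0}]}}

```text
time_s: 1.98
tool_pos: [0.4155, 0.1675, 0.1038]
tool_rot: [179.9, 37.0, 110.7]
force: [0.4, -1.1, 0.3]
grip_width: 0.0875
grasp_force: 0.0
```

Emit:
{"api": "step_arm", "payload": {"moves": [{"dp":[0,0,0]},{"dp":[0,0,0]},{"dp":[0,0,0]},{"dp":[0,0,0]},{"dp":[0,0,0]}]}}

```text
validation failed for argument at $.mo...
```

```bash
python3 - <<'E'
from h import *
p,R=cur();R1=RT(BY,37);G=BAR+[0,0,.031]
print(p,(p-(G+R1[:,2]*(.019-.11)))*1e3,Ro.from_matrix(R.T@R1).as_rotvec(),env.get_obs()["qpos"])
plan(G+R1[:,2]*.019,R1,5)
cv2.imwrite("pics/pre.png",np.hstack([cv2.resize(env.read_camera("top")[150:330,150:350,::-1],(400,360)),cv2.resize(env.read_camera("side")[220:400,200:400,::-1],(400,360))]))
E
```

```text
[0.41549057 0.16752221 0.10380004] [ 0.28273259 -0.65668328  0.12421204] [-0.00040249 -0.00035845 -0.00180193] [-64.79560838  11.59929918  14.94185041 116.02693296  30.00776559
  74.65161205 -42.71483851]
{"dp":[0.1, 0.0, 21.9],"dr":[-0.0, -0.0, -0.0]}
{"dp":[0.1, 0.0, 21.9],"dr":[-0.0, -0.0, -0.0]}
{"dp":[0.1, 0.0, 22.0],"dr":[-0.0, -0.0, -0.001]}
{"dp":[0.2, 0.0, 21.9],"dr":[-0.0, -0.0, -0.0]}
{"dp":[0.1, 0.0, 22.0],"dr":[-0.0, -0.0, -0.001]}
end [0.4388 0.1063 0.0158] err mm [-0. -0. -0.]
```

View pics/pre.png

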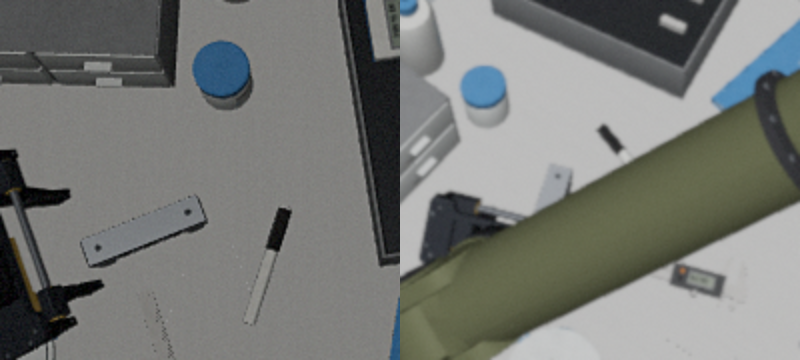

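The open fingers straddle the bar (bar from (95,250) to (190,212) in the left crop) and nothing is nearby, so I advance.

Emit:
{"api": "step_arm", "payload": {"moves": [{"dp":[0,0,25],"dr":[0,0,0],"fingers":0},{"dp":[0,0,25],"dr":[0,0,0],"fingers":0},{"dp":[0.5,0,25],"dr":[0,0,0],"fingers":0},{"dp":[0,0,20],"dr":[0,0,0],"fingers":0},{"dp":[0,0,14],"dr":[0,0,-0.002],"fingers":0}]}}

```text
time_s: 2.7
tool_pos: [0.4382, 0.1079, 0.0162]
tool_rot: [-179.9, 36.9, 111.0]
force: [-0.3, 0.6, -0.1]
grip_width: 0.0874
grasp_force: 0.0
```

Emit:
{"api": "step_arm", "payload": {"moves": [{"dp":[0,0,0.5],"dr":[0,0,0],"fingers":0.5},{"dp":[0,0,0],"dr":[0,0,0],"fingers":0.6},{"dp":[0,0,0],"dr":[0,0,0],"fingers":0.75},{"dp":[0,0,0],"dr":[0,0,0],"fingers":1},{"dp":[0,0,0],"dr":[0,0,0],"fingers":1}], "squeeze": 40}}

```text
time_s: 3.32
tool_pos: [0.4387, 0.1078, 0.0166]
tool_rot: [-180.0, 36.9, 111.0]
force: [0.8, 0.3, 0.3]
grip_width: 0.0448
grasp_force: 0.0
```

Emit:
{"api": "step_arm", "payload": {"moves": [{"dp":[0,0,0],"dr":[0,0,0],"fingers":1},{"dp":[0,0,0],"dr":[0,0,0],"fingers":1},{"dp":[0,0,0],"dr":[0,0,0],"fingers":1},{"dp":[0,0,0],"dr":[0,0,0],"fingers":1},{"dp":[0,0,0],"dr":[0,0,0],"fingers":1}]}}

```text
time_s: 3.95
tool_pos: [0.4388, 0.1077, 0.0165]
tool_rot: [-180.0, 36.9, 111.0]
force: [0.8, -0.2, 1.0]
grip_width: 0.0298
grasp_force: 40.0
```

```bash
cat >> h.py <<'E'
Rb=lambda yaw:np.array([[np.cos(yaw),-np.sin(yaw),0],[np.sin(yaw),np.cos(yaw),0],[0,0,1]])
E
python3 - <<'E'
from h import *
p,R=cur()
print("v (d,y,z) mm",Rb(BY).T@(p-BAR)*1e3, "yaw of tool-lean",np.degrees(np.arctan2(R[1,2],R[0,2])))
s=plan(p+[0,0,.15],R,5,rnd=0)
v=np.array([.0103,0,.0165]); v=Rb(BY).T@(p-BAR);v[1]=0
Ry=RT(Q[2],36.9)
A=W(Q,[[.029-.09,-.015,.0535+.12]])[0]
print("A",A);plan(A+Rb(Q[2])@v,Ry,10,start=s,rnd=0)
E
```

```text
v (d,y,z) mm [10.18063086  0.48586464 16.5227585 ] yaw of tool-lean -69.07512396835416
{"dp":[-18.0, -0.0, -24.0],"dr":[0.0, 0.0, 0.0]}
{"dp":[-18.0, -0.0, -24.0],"dr":[0.0, 0.0, 0.0]}
{"dp":[-18.0, -0.0, -24.0],"dr":[0.0, 0.0, 0.0]}
{"dp":[-18.0, -0.0, -24.0],"dr":[0.0, 0.0, 0.0]}
{"dp":[-18.0, -0.0, -24.0],"dr":[0.0, 0.0, 0.0]}
end [0.4388 0.1078 0.1665] err mm [ 0.   0.1 -0. ]
A [ 0.53876413 -0.1631197   0.1735    ]
{"dp":[-25.0, -1.0, 16.0],"dr":[0.014, 0.0, 0.019]}
{"dp":[-25.0, 0.0, 16.0],"dr":[0.014, 0.0, 0.019]}
{"dp":[-25.0, 1.0, 16.0],"dr":[0.014, 0.0, 0.019]}
{"dp":[-25.0, 2.0, 16.0],"dr":[0.014, 0.0, 0.019]}
{"dp":[-25.0, 2.0, 16.0],"dr":[0.014, 0.0, 0.018]}
{"dp":[-25.0, 3.0, 16.0],"dr":[0.014, 0.0, 0.019]}
{"dp":[-25.0, 4.0, 16.0],"dr":[0.014, 0.0, 0.018]}
{"dp":[-26.0, 4.0, 16.0],"dr":[0.014, 0.0, 0.019]}
{"dp":[-25.0, 5.0, 16.0],"dr":[0.014, 0.0, 0.018]}
{"dp":[-26.0, 6.0, 15.0],"dr":[0.014, 0.0, 0.019]}
end [ 0.5404 -0.1733  0.1907] err mm [ 0.3 -0.1  0.7]
```

Emit:
{"api": "step_arm", "payload": {"moves": [{"dp":[-9,0,-12],"dr":[0,0,0],"fingers":1},{"dp":[-18,0,-24],"dr":[0,0,0],"fingers":1},{"dp":[-22,0,-29],"dr":[0,0,0],"fingers":1},{"dp":[-22,0,-29],"dr":[0,0,0],"fingers":1},{"dp":[-19,0,-26],"dr":[0,0,0],"fingers":1}]}}

```text
time_s: 4.58
tool_pos: [0.4378, 0.1073, 0.1676]
tool_rot: [-179.9, 36.8, 110.9]
force: [-0.5, 0.7, -5.8]
grip_width: 0.03
grasp_force: 40.0
```

Emit:
{"api": "step_arm", "payload": {"moves": [{"dp":[-25,-1,16],"dr":[0.014,0,0.019],"fingers":1},{"dp":[-25,0,16],"dr":[0.014,0,0.019],"fingers":1},{"dp":[-25,1,16],"dr":[0.014,0,0.019],"fingers":1},{"dp":[-25,2,16],"dr":[0.014,0,0.019],"fingers":1},{"dp":[-25,2,16],"dr":[0.014,0,0.018],"fingers":1}]}}

```text
time_s: 5.2
tool_pos: [0.4891, -0.0342, 0.1774]
tool_rot: [-179.9, 36.9, 104.1]
force: [0.3, 0.5, -4.4]
grip_width: 0.0298
grasp_force: 40.0
```

Emit:
{"api": "step_arm", "payload": {"moves": [{"dp":[-25,3,16],"dr":[0.014,0,0.019],"fingers":1},{"dp":[-25,4,16],"dr":[0.014,0,0.018],"fingers":1},{"dp":[-26,4,16],"dr":[0.014,0,0.019],"fingers":1},{"dp":[-25,5,16],"dr":[0.014,0,0.018],"fingers":1},{"dp":[-26,6,15],"dr":[0.014,0,0.019],"fingers":1}]}}

```text
time_s: 5.82
tool_pos: [0.5403, -0.1754, 0.1907]
tool_rot: [-179.9, 36.9, 97.5]
force: [0.1, 0.9, -5.4]
grip_width: 0.0296
grasp_force: 40.0
```

Emit:
{"api": "step_arm", "payload": {"moves": [{"dp":[0,0,0],"dr":[0,0,0],"fingers":1},{"dp":[0,0,0],"dr":[0,0,0],"fingers":1},{"dp":[0,0,0],"dr":[0,0,0],"fingers":1},{"dp":[0,0,0],"dr":[0,0,0],"fingers":1},{"dp":[0,0,0],"dr":[0,0,0],"fingers":1}]}}

```text
time_s: 6.45
tool_pos: [0.5403, -0.1729, 0.1906]
tool_rot: [-180.0, 36.9, 97.6]
force: [-0.3, -0.2, -4.9]
grip_width: 0.0296
grasp_force: 40.0
```

```bash
python3 - <<'E'
from h import *
o=env.get_obs();print(o["grasp_force"],o["grip_width"],o["force"],o["qpos"])
v=np.array([.0102,0,.0165]);p,R=cur();Ry=RT(Q[2],36.9)
print("bar in case mm",Rb(Q[2]).T@(p-np.r_[Q[:2],0])*1e3-v*1e3,Ro.from_matrix(R.T@Ry).as_rotvec())
B=W(Q,[[.029,-.015,.0535+.03]])[0]
plan(B+Rb(Q[2])@v,Ry,5,rnd=0)
a={}
for n,(x,y,w,h) in {"top":(310,120,120,150),"side":(240,120,150,150)}.items():
    im=env.read_camera(n)[:,:,::-1];cv2.imwrite(f"pics/{n}A.png",im)
    a[n]=cv2.resize(im[y:y+h,x:x+w],(400*w//150 if n=="top" else 400,400),interpolation=cv2.INTER_CUBIC)
cv2.imwrite("pics/A.png",cv2.convertScaleAbs(np.hstack(list(a.values())),alpha=1.6))
E
```

```text
39.988325983285904 0.0296404701628944 [-0.30658016 -0.18616314 -4.905864  ] [-41.66700471   6.84073299  35.86652877 111.08088323  36.1561918
  66.96637707 -14.0358512 ]
bar in case mm [-61.33398515 -14.81269305 174.12718067] [-1.60236545e-04  3.95628319e-05  3.24574303e-04]
{"dp":[-4.0, -0.0, 25.0],"dr":[-0.0, 0.0, 0.0]}
{"dp":[-3.0, -0.0, 25.0],"dr":[-0.0, 0.0, 0.0]}
{"dp":[-4.0, -0.0, 26.0],"dr":[-0.0, 0.0, 0.0]}
{"dp":[-3.0, -0.0, 25.0],"dr":[-0.0, 0.0, 0.0]}
{"dp":[-4.0, -0.0, 26.0],"dr":[-0.0, 0.0, 0.0]}
end [ 0.5522 -0.2627  0.0999] err mm [ 0.2 -0.3 -0.1]
```

View pics/A.png

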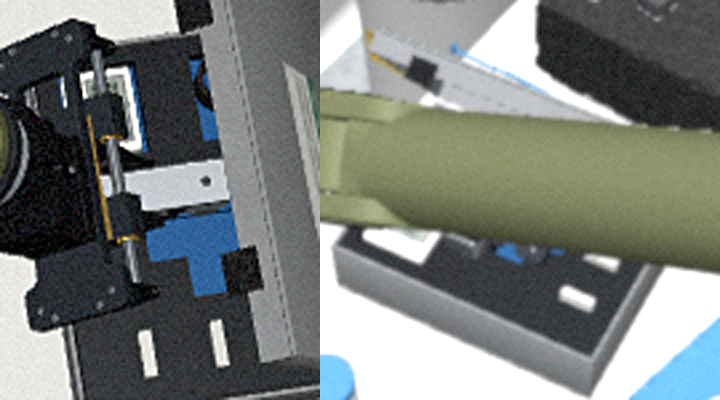

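```bash
python3 - <<'E'
from h import *
b=np.array([-61.3,-14.8,174.1])
print("hole",proj("top",W(Q,(np.array([[50,0,38]])+b)/1e3)),"seen",[310+205/2.667,120+182/2.667])
print("bench",proj("top",W(np.r_[BAR[:2],BY],np.array([[-50,0,38],[50,0,38]])/1e3)),"seen 198.75,274 243.75,256")
print("edges",proj("top",W(Q,(np.array([[40,15,38],[40,-15,38]])+b)/1e3)))
g=cv2.imread("pics/topA.png",0);c=slice(378,386)
print(g[170:205,378:384].mean(1).round().astype(int).tolist())
E
```

```text
hole [[386.71017189 188.32609854]] seen [386.8653918260218, 188.24146981627297]
bench [[198.74565667 274.50916553]
 [243.65538768 256.87433396]] seen 198.75,274 243.75,256
edges [[379.88677459 181.31434356]
 [382.74689291 196.96910795]]
[27, 26, 26, 25, 28, 26, 26, 27, 26, 23, 39, 116, 128, 125, 125, 125, 124, 125, 127, 126, 126, 126, 126, 127, 125, 130, 123, 35, 32, 40, 44, 36, 57, 57, 56]
```

The held bar matches the prediction to about 0.2 px, so I lower it in.

Emit:
{"api": "step_arm", "payload": {"moves": [{"dp":[-4,0,25],"dr":[0,0,0],"fingers":1},{"dp":[-3,0,25],"dr":[0,0,0],"fingers":1},{"dp":[-4,0,26],"dr":[0,0,0],"fingers":1},{"dp":[-3,0,25],"dr":[0,0,0],"fingers":1},{"dp":[-4,0,26],"dr":[0,0,0],"fingers":1}]}}

```text
time_s: 7.18
tool_pos: [0.5525, -0.2634, 0.0994]
tool_rot: [-180.0, 36.9, 97.6]
force: [-0.5, 0.1, -4.3]
grip_width: 0.03
grasp_force: 40.0
```

Emit:
{"api": "step_arm", "payload": {"moves": [{"dp":[0,0,0],"dr":[0,0,0],"fingers":1},{"dp":[0,0,0],"dr":[0,0,0],"fingers":1},{"dp":[0,0,0],"dr":[0,0,0],"fingers":1},{"dp":[0,0,0],"dr":[0,0,0],"fingers":1},{"dp":[0,0,0],"dr":[0,0,0],"fingers":1}]}}

```text
time_s: 7.8
tool_pos: [0.5524, -0.2629, 0.1002]
tool_rot: [180.0, 36.9, 97.6]
force: [-0.3, 0.4, -5.0]
grip_width: 0.0297
grasp_force: 40.0
```

```bash
python3 - <<'E'
from h import *
v=np.array([.0102,0,.0165]);p,R=cur();Ry=RT(Q[2],36.9)
print("bar in case mm",Rb(Q[2]).T@(p-np.r_[Q[:2],0])*1e3-v*1e3,Ro.from_matrix(R.T@Ry).as_rotvec())
# refine nest from blue still seen beside the bar, top camera
B=W(Q,[[.029,-.015,.0535+.008]])[0]
plan(B+Rb(Q[2])@v,Ry,5)
for n in("top","side"):
    cv2.imwrite(f"pics/{n}B.png",env.read_camera(n)[:,:,::-1])
a=cv2.imread("pics/topB.png")[150:260,310:420]
cv2.imwrite("pics/B.png",cv2.convertScaleAbs(cv2.resize(a,(550,550),interpolation=cv2.INTER_CUBIC),alpha=1.6))
E
```

```text
bar in case mm [ 29.4736895  -14.65563217  83.724703  ] [ 2.39512638e-04 -1.74957843e-05 -3.33396003e-04]
{"dp":[2.7, -0.1, 3.5],"dr":[0.0, -0.0, -0.0]}
{"dp":[2.8, -0.1, 3.5],"dr":[0.0, -0.0, -0.0]}
{"dp":[2.7, -0.1, 3.5],"dr":[0.0, -0.0, -0.0]}
{"dp":[2.8, -0.0, 3.5],"dr":[0.0, -0.0, -0.0]}
{"dp":[2.7, -0.1, 3.5],"dr":[0.0, -0.0, -0.0]}
end [ 0.552  -0.2625  0.078 ] err mm [-0. -0.  0.]
```

View pics/B.png

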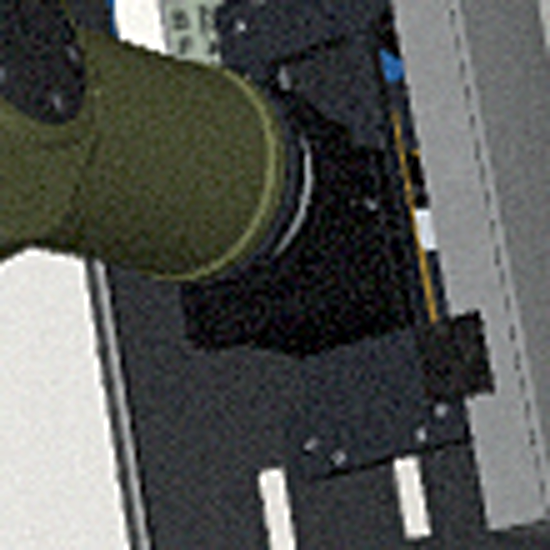

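The view is mostly blocked by the gripper. Nothing is touching and the numbers fit, so I lower further and watch the force.

Emit:
{"api": "step_arm", "payload": {"moves": [{"dp":[2.7,0,3.5],"dr":[0,0,0],"fingers":1},{"dp":[2.8,-0.1,3.5],"dr":[0,0,0],"fingers":1},{"dp":[2.7,-0.1,3.5],"dr":[0,0,0],"fingers":1},{"dp":[2.8,-0.1,3.5],"dr":[0,0,0],"fingers":1},{"dp":[2.7,-0.1,3.5],"dr":[0,0,0],"fingers":1}]}}

```text
time_s: 8.52
tool_pos: [0.5516, -0.2629, 0.0773]
tool_rot: [-180.0, 36.9, 97.6]
force: [-0.3, 0.5, -5.5]
grip_width: 0.0297
grasp_force: 40.0
```

Emit:
{"api": "step_arm", "payload": {"moves": [{"dp":[0.6,0,0.8],"dr":[0,0,0],"fingers":1},{"dp":[0.6,0,0.8],"dr":[0,0,0],"fingers":1},{"dp":[0.6,0,0.8],"dr":[0,0,0],"fingers":1},{"dp":[0.6,0,0.8],"dr":[0,0,0],"fingers":1},{"dp":[0.6,0,0.8],"dr":[0,0,0],"fingers":1}]}}

```text
time_s: 9.15
tool_pos: [0.5517, -0.2629, 0.0727]
tool_rot: [-180.0, 36.9, 97.6]
force: [-0.3, 0.5, -5.8]
grip_width: 0.0299
grasp_force: 40.0
```

```bash
python3 - <<'E'
from h import *
v=np.array([.0102,0,.0165]);p,R=cur();o=env.get_obs()
print("bar in case mm",Rb(Q[2]).T@(p-np.r_[Q[:2],0])*1e3-v*1e3,o["force"],o["wrist_torque"])
E
```

```text
bar in case mm [ 29.40532652 -15.37695812  56.22863453] [-0.2671452   0.48852858 -5.76970191] [1.27021265 0.24043378 0.0332963 ]
```

Emit:
{"api": "step_arm", "payload": {"moves": [{"dp":[0.3,0,0.4],"dr":[0,0,0],"fingers":1},{"dp":[0.3,0,0.4],"dr":[0,0,0],"fingers":1},{"dp":[0.3,0,0.4],"dr":[0,0,0],"fingers":1},{"dp":[0.3,0,0.4],"dr":[0,0,0],"fingers":1},{"dp":[0.2,0,0.3],"dr":[0,0,0],"fingers":1}]}}

```text
time_s: 9.78
tool_pos: [0.5518, -0.263, 0.0706]
tool_rot: [-180.0, 36.9, 97.6]
force: [-1.6, 1.1, -1.2]
grip_width: 0.0297
grasp_force: 40.0
```

Emit:
{"api": "step_arm", "payload": {"moves": [{"dp":[0.2,0,0.3],"dr":[0,0,0],"fingers":1},{"dp":[0,0,0],"dr":[0,0,0],"fingers":1},{"dp":[0,0,0],"dr":[0,0,0],"fingers":1},{"dp":[0,0,0],"dr":[0,0,0],"fingers":1},{"dp":[0,0,0],"dr":[0,0,0],"fingers":1}]}}

```text
time_s: 10.4
tool_pos: [0.5518, -0.263, 0.0706]
tool_rot: [-180.0, 36.9, 97.6]
force: [-4.4, 4.9, 5.4]
grip_width: 0.0298
grasp_force: 40.0
```

Contact is at the nest floor height (bottom at about 54 mm). I release to about a 50 mm opening, so the fingers stay clear of the recess walls.

Emit:
{"api": "step_arm", "payload": {"moves": [{"dp":[0,0,0],"dr":[0,0,0],"fingers":0.62},{"dp":[0,0,0],"dr":[0,0,0],"fingers":0.55},{"dp":[0,0,0],"dr":[0,0,0],"fingers":0.45},{"dp":[0,0,0],"dr":[0,0,0],"fingers":0.45},{"dp":[0,0,0],"dr":[0,0,0],"fingers":0.45}], "squeeze": 10}}

```text
time_s: 11.02
tool_pos: [0.5516, -0.263, 0.07]
tool_rot: [-180.0, 36.9, 97.6]
force: [-0.6, -0.3, -0.5]
grip_width: 0.048
grasp_force: 0.0
```

Emit:
{"api": "step_arm", "payload": {"moves": [{"dp":[0,0,0],"dr":[0,0,0],"fingers":0.45},{"dp":[0,0,-5],"dr":[0,0,0],"fingers":0.45},{"dp":[0,0,-10],"dr":[0,0,0],"fingers":0.45},{"dp":[0,0,-15],"dr":[0,0,0],"fingers":0.45},{"dp":[0,0,-20],"dr":[0,0,0],"fingers":0.45}]}}

```text
time_s: 11.65
tool_pos: [0.5476, -0.2325, 0.111]
tool_rot: [-180.0, 36.9, 97.6]
force: [-1.3, -0.0, -0.3]
grip_width: 0.0476
grasp_force: 0.0
```

Emit:
{"api": "step_arm", "payload": {"moves": [{"dp":[0,0,-30],"dr":[0,0,0],"fingers":0.45},{"dp":[0,0,-35],"dr":[0,0,0],"fingers":0.45},{"dp":[0,0,-35],"dr":[0,0,0],"fingers":0.45},{"dp":[0,0,-35],"dr":[0,0,0],"fingers":0.45},{"dp":[0,0,-35],"dr":[0,0,0],"fingers":0.45}]}}

```text
time_s: 12.28
tool_pos: [0.5341, -0.1307, 0.2477]
tool_rot: [179.9, 36.9, 97.5]
force: [0.4, 0.2, 0.5]
grip_width: 0.048
grasp_force: 0.0
```

```bash
python3 - <<'E'
from h import *
ims={n:env.read_camera(n) for n in("top","side")}
for n in ims: cv2.imwrite(f"pics/{n}C.png",ims[n][:,:,::-1])
a=cv2.resize(ims["top"][80:280,300:480,::-1],(450,500),interpolation=cv2.INTER_CUBIC)
b=cv2.resize(ims["side"][110:280,230:400,::-1],(340,340),interpolation=cv2.INTER_CUBIC)
cv2.imwrite("pics/C.png",cv2.convertScaleAbs(np.hstack([a,cv2.copyMakeBorder(b,0,160,0,0,cv2.BORDER_CONSTANT)]),alpha=1.6))
print(env.get_obs()["qpos"])
E
```

```text
[-46.09081911   3.02129498  34.34975441 107.17043798  36.22771834
  76.0395599  -14.84687696]
```

View pics/C.png

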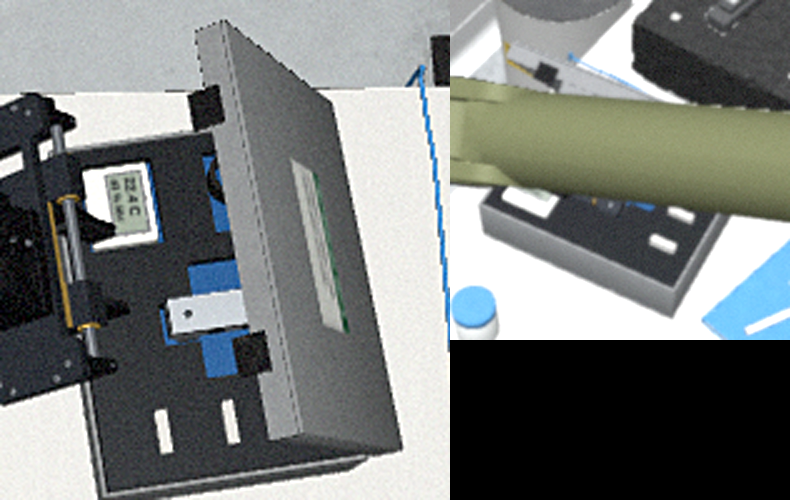

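The bar sits in the cut-out (its front end is at about (172,315) in the left crop), the packed pieces look unmoved and the lid is still open. I'll check the bar's seating and the lid angle, then plan the push.

```bash
cat >> h.py <<'E'
def lid(th,s,y=0,off=0.025): # s=distance from hinge toward edge along lid, outer face -> case coords (m)
    u=np.array([-np.cos(th),0,np.sin(th)]);nn=np.array([np.sin(th),0,np.cos(th)])
    return np.array([.1125,y,.0755])+s*u+off*nn
E
python3 - <<'E'
from h import *
c=np.array([[-65,15,38],[-65,-15,38],[-50,0,38]])+[29,-15,53.5]
print("bar pred",proj("top",W(Q,c/1e3)),"seen",[[300+(165)/2.5,80+300/2.5],[300+172/2.5,80+335/2.5],[300+188/2.5,80+314/2.5]])
ob=np.array([[389.2,88],[420,253]])
for d in(54,56,58,60,62):print(d,(proj("top",W(Q,[lid(D(d),.2235,.15),lid(D(d),.2235,-.15)]))-ob).round(1).tolist())
for d in(62,59,40,20,0):
  P=W(Q,[lid(D(d),.205)])[0];print(d,P.round(3),np.hypot(*P[:2]).round(3))
E
```

```text
bar pred [[365.99534038 199.97654111]
 [368.47880885 214.07156115]
 [374.47955691 205.9351416 ]] seen [[366.0, 200.0], [368.8, 214.0], [375.2, 205.6]]
54 [[-7.5, 1.7], [-7.1, 1.2]]
56 [[-3.5, 0.2], [-2.6, 0.2]]
58 [[0.7, -1.3], [1.9, -0.8]]
60 [[4.9, -2.7], [6.5, -1.8]]
62 [[9.2, -4.1], [11.2, -2.7]]
62 [ 0.567 -0.26   0.268] 0.623
59 [ 0.565 -0.25   0.264] 0.618
40 [ 0.558 -0.193  0.226] 0.59
20 [ 0.552 -0.151  0.169] 0.572
0 [ 0.549 -0.13   0.1  ] 0.565
```

```bash
python3 - <<'E'
from h import *
p,R=cur();Rv=RT(Q[2],0)
s=plan(p+[0,0,.12],R,5,rnd=0)
T=lambda th,up=0:W(Q,[lid(D(th),.21)+np.array([.0095,0,up])])[0]
print(T(57.5))
s=plan(T(57.5,.05),Rv,10,start=s,rnd=0)
s=plan(T(57.5,.008),Rv,5,start=s,rnd=0)
E
```

```text
{"dp":[-14.0, 0.0, -19.0],"dr":[0.0, 0.0, 0.0]}
{"dp":[-14.0, 0.0, -19.0],"dr":[0.0, 0.0, 0.0]}
{"dp":[-15.0, 0.0, -19.0],"dr":[0.0, 0.0, 0.0]}
{"dp":[-14.0, 0.0, -20.0],"dr":[0.0, 0.0, 0.0]}
{"dp":[-15.0, 1.0, -19.0],"dr":[0.0, 0.0, 0.0]}
end [ 0.5368 -0.1286  0.3693] err mm [ 0.3 -0.2  0. ]
[ 0.565701   -0.25158612  0.26604469]
{"dp":[-7.0, 1.0, 12.0],"dr":[0.001, 0.064, 0.0]}
{"dp":[-8.0, 1.0, 11.0],"dr":[0.001, 0.064, 0.0]}
{"dp":[-8.0, 1.0, 11.0],"dr":[0.001, 0.064, 0.0]}
{"dp":[-9.0, 1.0, 10.0],"dr":[0.001, 0.064, 0.0]}
{"dp":[-10.0, 1.0, 10.0],"dr":[0.001, 0.064, 0.0]}
{"dp":[-10.0, 1.0, 9.0],"dr":[0.0, 0.064, 0.0]}
{"dp":[-11.0, 1.0, 8.0],"dr":[0.0, 0.064, 0.0]}
{"dp":[-11.0, 2.0, 8.0],"dr":[0.001, 0.065, 0.001]}
{"dp":[-12.0, 1.0, 7.0],"dr":[0.0, 0.064, 0.0]}
{"dp":[-12.0, 2.0, 6.0],"dr":[0.001, 0.065, 0.001]}
end [ 0.5658 -0.2517  0.3161] err mm [ 0.1 -0.2  0.1]
{"dp":[0.0, -0.0, 8.0],"dr":[-0.0, -0.0, -0.0]}
{"dp":[0.0, -0.0, 9.0],"dr":[-0.0, -0.0, -0.0]}
{"dp":[0.0, -0.0, 8.0],"dr":[-0.0, -0.0, -0.0]}
{"dp":[0.0, -0.0, 9.0],"dr":[-0.0, -0.0, -0.0]}
{"dp":[0.0, -0.0, 8.0],"dr":[-0.0, -0.0, -0.0]}
end [ 0.5658 -0.2517  0.2741] err mm [ 0.1 -0.1  0.1]
```

Emit:
{"api": "step_arm", "payload": {"moves": [{"dp":[-14,0,-19],"dr":[0,0,0],"fingers":0.6},{"dp":[-14,0,-19],"dr":[0,0,0],"fingers":0.8},{"dp":[-15,0,-19],"dr":[0,0,0],"fingers":1},{"dp":[-14,0,-20],"dr":[0,0,0],"fingers":1},{"dp":[-15,1,-19],"dr":[0,0,0],"fingers":1}]}}

```text
time_s: 13.0
tool_pos: [0.5348, -0.1321, 0.3664]
tool_rot: [-179.9, 36.9, 97.6]
force: [-0.0, 0.3, 0.4]
grip_width: 0.0061
grasp_force: 0.0
```

Emit:
{"api": "step_arm", "payload": {"moves": [{"dp":[-7,1,12],"dr":[0.001,0.064,0],"fingers":1},{"dp":[-8,1,11],"dr":[0.001,0.064,0],"fingers":1},{"dp":[-8,1,11],"dr":[0.001,0.064,0],"fingers":1},{"dp":[-9,1,10],"dr":[0.001,0.064,0],"fingers":1},{"dp":[-10,1,10],"dr":[0.001,0.064,0],"fingers":1}]}}

```text
time_s: 13.62
tool_pos: [0.548, -0.1946, 0.3393]
tool_rot: [-179.7, 18.4, 97.5]
force: [0.7, -0.0, -1.9]
grip_width: 0.0008
grasp_force: 0.0
```

Emit:
{"api": "step_arm", "payload": {"moves": [{"dp":[-10,1,9],"dr":[0,0.064,0],"fingers":1},{"dp":[-11,1,8],"dr":[0,0.064,0],"fingers":1},{"dp":[-11,2,8],"dr":[0.001,0.065,0.001],"fingers":1},{"dp":[-12,1,7],"dr":[0,0.064,0],"fingers":1},{"dp":[-12,2,6],"dr":[0.001,0.065,0.001],"fingers":1}]}}

```text
time_s: 14.25
tool_pos: [0.5629, -0.2556, 0.3128]
tool_rot: [-179.6, -0.0, 97.3]
force: [0.6, 0.1, 0.6]
grip_width: 0.0006
grasp_force: 0.0
```

Emit:
{"api": "step_arm", "payload": {"moves": [{"dp":[0,0,8],"dr":[0,0,0],"fingers":1},{"dp":[0,0,9],"dr":[0,0,0],"fingers":1},{"dp":[0,0,8],"dr":[0,0,0],"fingers":1},{"dp":[0,0,9],"dr":[0,0,0],"fingers":1},{"dp":[0,0,8],"dr":[0,0,0],"fingers":1}]}}

```text
time_s: 14.88
tool_pos: [0.5632, -0.2545, 0.2704]
tool_rot: [-179.6, 0.1, 97.4]
force: [0.4, -0.2, 0.4]
grip_width: 0.0007
grasp_force: 0.0
```

```bash
python3 - <<'E'
from h import *
p,R=cur();print(p,env.get_obs()["qpos"].round(0))
T=lambda th,up=0:W(Q,[lid(D(th),.21)+np.array([.0095,0,up])])[0]
Rv=RT(Q[2],0);s=None
print(R.round(3).tolist())
for th in (53,48,43,38,33,28,23,18,13,8,4,0):
    print(th);s=plan(T(th),Rv,2,start=s)
E
```

```text
[ 0.56320182 -0.25445552  0.27044629] [-18.  18.  50.  85. -13.  84.  40.]
[[-0.128, 0.992, -0.006], [0.992, 0.128, -0.003], [-0.002, -0.006, -1.0]]
53
{"dp":[8.6, 1.4, 6.1],"dr":[-0.003, 0.001, -0.002]}
{"dp":[8.6, 1.5, 6.0],"dr":[-0.003, 0.001, -0.002]}
end [ 0.5638 -0.2371  0.2583] err mm [ 0. -0.  0.]
48
{"dp":[7.8, -0.0, 5.0],"dr":[-0.0, -0.0, -0.0]}
{"dp":[7.7, -0.0, 5.0],"dr":[-0.0, -0.0, -0.0]}
end [ 0.5617 -0.2217  0.2483] err mm [ 0. -0.  0.]
43
{"dp":[7.3, -0.0, 5.7],"dr":[-0.0, -0.0, -0.0]}
{"dp":[7.3, -0.0, 5.6],"dr":[-0.0, -0.0, -0.0]}
end [ 0.5598 -0.2072  0.237 ] err mm [ 0. -0.  0.]
38
{"dp":[6.8, -0.0, 6.3],"dr":[-0.0, -0.0, -0.0]}
{"dp":[6.8, -0.0, 6.2],"dr":[-0.0, -0.0, -0.0]}
end [ 0.558  -0.1937  0.2245] err mm [0. 0. 0.]
33
{"dp":[6.2, -0.0, 6.8],"dr":[-0.0, -0.0, -0.0]}
{"dp":[6.2, -0.0, 6.9],"dr":[-0.0, -0.0, -0.0]}
end [ 0.5564 -0.1814  0.2108] err mm [ 0.  0. -0.]
28
{"dp":[5.6, -0.0, 7.3],"dr":[-0.0, -0.0, -0.0]}
{"dp":[5.6, -0.0, 7.3],"dr":[-0.0, -0.0, -0.0]}
end [ 0.5549 -0.1703  0.1962] err mm [0. 0. 0.]
23
{"dp":[4.9, -0.0, 7.8],"dr":[-0.0, -0.0, -0.0]}
{"dp":[4.9, -0.0, 7.8],"dr":[-0.0, -0.0, -0.0]}
end [ 0.5536 -0.1606  0.1806] err mm [ 0. -0.  0.]
18
{"dp":[4.2, -0.0, 8.2],"dr":[-0.0, -0.0, -0.0]}
{"dp":[4.3, -0.0, 8.2],"dr":[-0.0, -0.0, -0.0]}
end [ 0.5525 -0.1522  0.1642] err mm [0. 0. 0.]
13
{"dp":[3.5, -0.0, 8.6],"dr":[-0.0, -0.0, -0.0]}
{"dp":[3.5, -0.0, 8.5],"dr":[-0.0, -0.0, -0.0]}
end [ 0.5515 -0.1453  0.1471] err mm [0. 0. 0.]
8
{"dp":[2.7, -0.0, 8.8],"dr":[-0.0, -0.0, -0.0]}
{"dp":[2.8, -0.0, 8.8],"dr":[-0.0, -0.0, -0.0]}
end [ 0.5508 -0.1398  0.1295] err mm [-0.  0.  0.]
4
{"dp":[1.6, 0.0, 7.2],"dr":[-0.0, -0.0, -0.0]}
{"dp":[1.6, 0.0, 7.2],"dr":[-0.0, -0.0, -0.0]}
end [ 0.5504 -0.1366  0.1151] err mm [ 0. -0.  0.]
0
{"dp":[1.1, 0.0, 7.3],"dr":[-0.0, -0.0, -0.0]}
{"dp":[1.2, 0.0, 7.3],"dr":[-0.0, -0.0, -0.0]}
end [ 0.5501 -0.1344  0.1005] err mm [-0.  0.  0.]
```

Emit:
{"api": "step_arm", "payload": {"moves": [{"dp":[6,1.5,4],"dr":[-0.003,0.001,-0.002],"fingers":1},{"dp":[6,1.5,4],"dr":[-0.003,0.001,-0.002],"fingers":1},{"dp":[5.2,0,4.1],"dr":[0,0,0],"fingers":1},{"dp":[7.8,0,5],"dr":[0,0,0],"fingers":1},{"dp":[7.7,0,5],"dr":[0,0,0],"fingers":1}]}}

```text
time_s: 15.5
tool_pos: [0.562, -0.2217, 0.2487]
tool_rot: [180.0, 0.0, 97.6]
force: [-0.3, -0.2, 0.5]
grip_width: 0.0005
grasp_force: 0.7
```

Emit:
{"api": "step_arm", "payload": {"moves": [{"dp":[7.3,0,5.7],"dr":[0,0,0],"fingers":1},{"dp":[7.3,0,5.6],"dr":[0,0,0],"fingers":1},{"dp":[6.8,0,6.3],"dr":[0,0,0],"fingers":1},{"dp":[6.8,0,6.2],"dr":[0,0,0],"fingers":1},{"dp":[6.2,0,6.8],"dr":[0,0,0],"fingers":1}]}}

```text
time_s: 16.12
tool_pos: [0.5573, -0.1878, 0.2178]
tool_rot: [-180.0, 0.0, 97.5]
force: [0.3, 0.1, 1.8]
grip_width: 0.0001
grasp_force: 0.5
```

Emit:
{"api": "step_arm", "payload": {"moves": [{"dp":[6.2,0,6.9],"dr":[0,0,0],"fingers":1},{"dp":[5.6,0,7.3],"dr":[0,0,0],"fingers":1},{"dp":[5.6,0,7.3],"dr":[0,0,0],"fingers":1},{"dp":[4.9,0,7.8],"dr":[0,0,0],"fingers":1},{"dp":[4.9,0,7.8],"dr":[0,0,0],"fingers":1}]}}

```text
time_s: 16.75
tool_pos: [0.5536, -0.1611, 0.1806]
tool_rot: [-180.0, 0.0, 97.5]
force: [1.2, 0.2, 1.2]
grip_width: 0.0006
grasp_force: 0.3
```

Emit:
{"api": "step_arm", "payload": {"moves": [{"dp":[4.2,0,8.2],"dr":[0,0,0],"fingers":1},{"dp":[4.3,0,8.2],"dr":[0,0,0],"fingers":1},{"dp":[3.5,0,8.6],"dr":[0,0,0],"fingers":1},{"dp":[3.5,0,8.5],"dr":[0,0,0],"fingers":1},{"dp":[1.4,0,4.4],"dr":[0,0,0],"fingers":1}]}}

```text
time_s: 17.38
tool_pos: [0.5511, -0.1443, 0.1425]
tool_rot: [-179.9, -0.0, 97.5]
force: [0.7, -0.2, 0.0]
grip_width: 0.0009
grasp_force: 0.2
```

Emit:
{"api": "step_arm", "payload": {"moves": [{"dp":[1.4,0,4.4],"dr":[0,0,0],"fingers":1},{"dp":[1.4,0,4.4],"dr":[0,0,0],"fingers":1},{"dp":[1.4,0,4.4],"dr":[0,0,0],"fingers":1},{"dp":[0.8,0,3.6],"dr":[0,0,0],"fingers":1},{"dp":[0.8,0,3.6],"dr":[0,0,0],"fingers":1}]}}

```text
time_s: 18.0
tool_pos: [0.5507, -0.1389, 0.1226]
tool_rot: [-180.0, 0.0, 97.5]
force: [-0.0, 0.7, 0.7]
grip_width: 0.0003
grasp_force: 0.2
```

Emit:
{"api": "step_arm", "payload": {"moves": [{"dp":[0.8,0,3.6],"dr":[0,0,0],"fingers":1},{"dp":[0.8,0,3.6],"dr":[0,0,0],"fingers":1},{"dp":[0.6,0,3.6],"dr":[0,0,0],"fingers":1},{"dp":[0.6,0,3.6],"dr":[0,0,0],"fingers":1},{"dp":[0.6,0,3],"dr":[0,0,0],"fingers":1}]}}

```text
time_s: 18.62
tool_pos: [0.5503, -0.1356, 0.1052]
tool_rot: [-180.0, 0.0, 97.5]
force: [0.3, -0.3, 0.3]
grip_width: 0.0006
grasp_force: 0.1
```

Emit:
{"api": "step_arm", "payload": {"moves": [{"dp":[0,0,1.5],"dr":[0,0,0],"fingers":1},{"dp":[0,0,1.5],"dr":[0,0,0],"fingers":1},{"dp":[0,0,1],"dr":[0,0,0],"fingers":1},{"dp":[0,0,0.5],"dr":[0,0,0],"fingers":1},{"dp":[0,0,0],"dr":[0,0,0],"fingers":1}]}}

```text
time_s: 19.25
tool_pos: [0.5503, -0.1355, 0.1016]
tool_rot: [-180.0, -0.0, 97.5]
force: [-1.2, 2.1, 4.4]
grip_width: 0.0008
grasp_force: 2.5
```

```bash
python3 - <<'E'
from h import *
im=env.read_camera("top")[:,:,::-1]
cv2.imwrite("pics/D.png",cv2.convertScaleAbs(cv2.resize(im[100:300,290:490],(600,600),interpolation=cv2.INTER_CUBIC),alpha=1.6))
print(proj("top",W(Q,[lid(0,.2235,.15),lid(0,.2235,-.15)])),"4deg",proj("top",W(Q,[lid(D(4),.2235,.15),lid(D(4),.2235,-.15)])))
E
```

```text
[[318.67053458 135.10325225]
 [341.71568839 277.04028231]] 4deg [[319.81826136 132.06603953]
 [343.25610563 275.86099022]]
```

View pics/D.png

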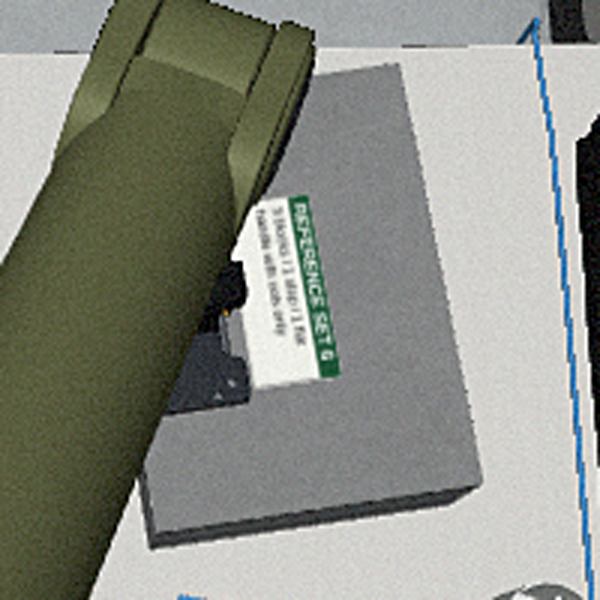

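The lid looks shut: its front corner is at (340,277), against (341.7,277.0) predicted. I'll press a little more firmly to confirm.

Emit:
{"api": "step_arm", "payload": {"moves": [{"dp":[0,0,0.7],"dr":[0,0,0],"fingers":1},{"dp":[0,0,0.7],"dr":[0,0,0],"fingers":1},{"dp":[0,0,0.6],"dr":[0,0,0],"fingers":1},{"dp":[0,0,0],"dr":[0,0,0],"fingers":1},{"dp":[0,0,0],"dr":[0,0,0],"fingers":1}]}}

```text
time_s: 19.92
tool_pos: [0.5503, -0.1355, 0.1014]
tool_rot: [-180.0, -0.1, 97.5]
force: [-6.8, 2.1, 17.2]
grip_width: 0.0007
grasp_force: 8.8
```

Solid stop at 17 N with no further travel. I withdraw upward.

Emit:
{"api": "step_arm", "payload": {"moves": [{"dp":[0,0,-4],"dr":[0,0,0],"fingers":1},{"dp":[0,0,-15],"dr":[0,0,0],"fingers":1},{"dp":[0,0,-35],"dr":[0,0,0],"fingers":1},{"dp":[0,0,-40],"dr":[0,0,0],"fingers":1},{"dp":[0,0,-40],"dr":[0,0,0],"fingers":1}]}}

```text
time_s: 20.55
tool_pos: [0.5502, -0.1357, 0.2348]
tool_rot: [180.0, 0.0, 97.5]
force: [0.4, -0.5, 0.3]
grip_width: 0.0004
grasp_force: 0.0
```

Emit:
{"api": "step_arm", "payload": {"moves": [{"dp":[40,0,-10],"dr":[0,0,0],"fingers":1},{"dp":[40,0,0],"dr":[0,0,0],"fingers":1},{"dp":[40,0,0],"dr":[0,0,0],"fingers":1},{"dp":[30,0,0],"dr":[0,0,0],"fingers":1},{"dp":[0,0,0],"dr":[0,0,0],"fingers":1}]}}

```text
time_s: 21.18
tool_pos: [0.5305, 0.0162, 0.2433]
tool_rot: [-180.0, -0.0, 97.8]
force: [0.0, -0.3, -0.8]
grip_width: 0.0004
grasp_force: 0.0
```

```bash
python3 - <<'E'
from h import *
a=env.read_camera("top")[:,:,::-1];b=env.read_camera("side")[:,:,::-1]
cv2.imwrite("pics/E.png",cv2.convertScaleAbs(np.hstack([cv2.resize(a[80:340,170:500],(457,360)),cv2.resize(b[110:350,210:430],(330,360))]),alpha=1.5))
print(proj("side",W(Q,[lid(0,.2235,.15),lid(0,.2235,-.15),lid(0,0,-.15)])))
E
```

```text
[[242.11971659 206.11411232]
 [342.17695265 250.16153642]
 [377.77057948 189.02719036]]
```

View pics/E.png

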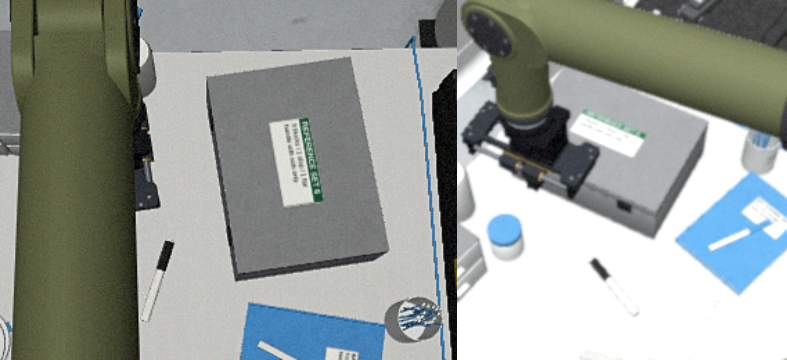

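The lid is shut flush, with its catch down at (625,205), the bystanders are where they were, and the arm is clear.

```bash
python3 -c "
from cell import env
print(env.sign_off())"
```

```text
the job is handed in; nothing more can be done
None
```

The sine bar is on its rollers at the bottom of its cut-out, the lid is fully shut and the arm is clear; the job was handed in at about 21 s (limit 54 s), with no verdict shown.

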